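Check the press-to-seal canister lids

ROBOT

A 6-joint arm with a two-finger parallel gripper is mounted at the origin on a cart in front of the work surface, level with it; the furniture and walls round the work are solid. World frame = base frame: x ahead of the robot, y to its left, z up, the work surface at z = 0. Lengths are in m, angles in rad, forces in N, time in s.
With the tool pointing down it reaches from about 0.425 to 0.95 m from the base axis. Payload 3.5 kg.
Tool frame: the origin (TCP) lies at the very end of the fingers, on their centre line; the grasp point (between the pads) lies 19 mm behind it; z points along the fingers, y is the line along which they close (so a half turn about z gives the same grasp; the last joint's range is limited). The gripper opens to 85 mm and grips with 20 to 120 N. Pads are 22 mm wide; open, the fingers measure 114 mm over their backs; the gripper's body (76 mm by 85 mm) begins 54 mm behind the grasp point. The pads swing forward as they close: fully open they stand 13 mm farther back than shut.
Start: joints at [1.096, 0.286, 1.577, -0, 1.279, -0.15], TCP at [0.215, 0.64, 0.231] pointing down, gripper open.
Joint ranges: [-2.77, 2.77], [-0.9, 2.22], [0.21, 2.48], [-1.53, 4.67], [0.24, 2.81], [-2.84, 2.84]. Speed limits (rad/s): [2.79, 2.79, 3.14, 3.14, 3.14, 3.14].

INTERFACE

Orientations are given as a unit quaternion [x, y, z, w].
In Python, from plant import get_state, read_camera, sign_off, recognise gives the robot as it stands.
- The arm moves only by the tool arm_command, never from a script. Its argument "steps" is a list of rows, each an object with "translation": the shift along the tool's x, y, z scaled (see below), a list of three; "twist": the turn, a rotation vector about the tool's x, y, z scaled (see below), a list of three; "fingers": the opening, from -1 (shut) to 1 (fully open). In form: [{"translation": [x, y, z], "twist": [rx, ry, rz], "fingers": fingers}, ...]. A call has 1 to 5 rows; each row is the pose to reach, as a shift and turn from the pose commanded when the call began, along the tool's axes at that moment; what a row does not reach only later rows make up. The controller multiplies each number of a shift by 75 cm and each number of a turn by 60 degrees. A row lasts 1/8 s, in which the tool goes at most 62.5 mm and 10.7 degrees, less where a joint would pass 70% of its speed; a pose out of reach is approached as far as the arm can. A call with a number of a shift or a turn outside -1 to 1 is refused whole. A call with a gripper value outside its range is refused whole. The fingers move at their own pace and stop on an object; "grip_force" is the grip in N (left out, the last holds). Time passes only in rows, so rows that repeat a pose let the fingers close. It gives the time, the measured TCP pose, the force, the opening and the grip force at its end, in the units of the state.
- get_state(): the state, without advancing time (a new reading comes with each control period).
- read_camera(name): name is "scene" or "top" or "wrist"; returns a dict with "pixels" (400x640x3 uint8, red, green, blue), "K" (3x3 intrinsics, pixels), "R" (3x3) and "t" (3): a world point X has camera coordinates R X + t; the wrist camera has in their place "T_tool_cam" (4x4, takes a point from camera to tool coordinates, whose origin is the TCP and whose axes are the flange's). Camera axes: x right, y down, z forward; pixel columns grow to the right and rows downward; lengths in m; the calibration is good to about 2 mm. A picture is of the moment at which its call begins: read the wrist's pose just before it. There is no depth.
- sign_off(): hands the job in; it is judged then, once.
Trained networks look in a picture, given as the dict that the camera call returned (one of the last four; its "shot" number tells which), for a name from the list of things; names that differ only in an ending like _2 or _b are one class to them, and where a whole thing is asked for, a point or a joint stands for the part that bears it (a point fixed in the world has none). Each returns a list of dicts, best first, with "conf" (0 to 1); they miss things now and then, are a little off and sometimes report something else, mostly with a low value. They report only what shows in the picture. A call takes as long as a camera call.
- recognise(picture, query): "point" ([row, column] in pixels, amid what is visible of it).
The state is a dict: "time": time; "qpos": joint angles; "dq": joint speeds; "joint_efforts": joint torques, N m; "eef_pos": TCP position; "tcp_rot": TCP orientation; "contact_force": force on the tool from outside, world axes, zero at the start; "wrist_torque": the same for the moment, N m; "opening": opening from 0.0 (shut) to 1.0 (fully open); "finger_force": force on a finger pad.
Only numpy, scipy, OpenCV 4.12 (cv2) and the standard library are available. Lean on these libraries where they do the work, as an engineer would, in place of code of your own. Each camera call takes 0.05 s, during which the arm holds its last target. There are 200 camera calls.

TASK

Check the lids of the empty storage canisters before they are refilled: work along the sloping rack from left (the cooker end) to right and push each lid's button fully home, pausing a moment with it down, with the canister left in its pocket. A lid whose button stays down is sound and its canister stays in the rack; lift out any canister whose button comes back up and set it down gently, upright, on the free dark worktop, well clear of the rack. Leave the other things alone.

Things in the scene. Friction and masses are not known exactly. Their poses are not given: they have to be found in the camera images.
- rack: fixed birch rack, foot board 120 x 198 mm, a row of three pockets leaning 30 degrees toward the robot; origin on the worktop under the middle pocket, x to its back, y along the row to the left, z up. Pockets 58 mm square, 62 mm apart; along the slope front wall 52, back wall 38, dividers 44 mm high. Canisters are 8 mm apart: grip them front and back
- pocket0 (a point): middle of the floor of the left pocket, 34 mm above the worktop; the point's axes are the rack's (not leaning). A tiled wall rises close behind the rack and its corner about 0.1 m left of this pocket: come from the robot's side
- pocket1 (a point): middle of the floor of the middle pocket, 34 mm above the worktop; the point's axes are the rack's (not leaning)
- pocket2 (a point): middle of the floor of the right pocket, 34 mm above the worktop; the point's axes are the rack's (not leaning)
- clear_spot (a point): a point on the worktop (z = 0) 145 mm in front of the rack's origin, free worktop all round; the sink's 4 mm rim and the worktop's edge are at least 33 mm from it, leaning lids 67 mm. A handy place for a canister; any other free place clear of the rack will do
- canister_a: empty square canister, clear plastic, white lid, 54 x 54 x 108 mm (lid: top 20 mm), 0.13 to 0.22 kg; origin mid-underside, z up its axis, x to its back; starts in a pocket, leaning 30 degrees, z axis up and toward the robot; sunk 52 mm deep in front, 38 behind, free to grip above (sides are flat). All three look alike; which stands where changes
- canister_b: empty square canister, clear plastic, white lid, 54 x 54 x 108 mm (lid: top 20 mm), 0.13 to 0.22 kg; origin mid-underside, z up its axis, x to its back; starts in a pocket, leaning 30 degrees, z axis up and toward the robot; sunk 52 mm deep in front, 38 behind, free to grip above (sides are flat). All three look alike; which stands where changes
- canister_c: empty square canister, clear plastic, white lid, 54 x 54 x 108 mm (lid: top 20 mm), 0.13 to 0.22 kg; origin mid-underside, z up its axis, x to its back; starts in a pocket, leaning 30 degrees, z axis up and toward the robot; sunk 52 mm deep in front, 38 behind, free to grip above (sides are flat). All three look alike; which stands where changes
- button_a (a joint): round grey button, 35 mm wide, mid-lid: 0 = up (top 12 mm above the lid), 0.010 = fully home (2 mm above it); slides along the canister's z. Sound: takes 4 to 5 N, snaps over at half travel and stays home, also if pushed again. Worn: spring, 3 N at the top to 5 N home, comes back up when let go. Which are worn is to be found out
- button_b (a joint): round grey button, 35 mm wide, mid-lid: 0 = up (top 12 mm above the lid), 0.010 = fully home (2 mm above it); slides along the canister's z. Sound: takes 4 to 5 N, snaps over at half travel and stays home, also if pushed again. Worn: spring, 3 N at the top to 5 N home, comes back up when let go. Which are worn is to be found out
- button_c (a joint): round grey button, 35 mm wide, mid-lid: 0 = up (top 12 mm above the lid), 0.010 = fully home (2 mm above it); slides along the canister's z. Sound: takes 4 to 5 N, snaps over at half travel and stays home, also if pushed again. Worn: spring, 3 N at the top to 5 N home, comes back up when let go. Which are worn is to be found out
- button_a_top (a point): middle of the top of the button of canister_a; moves with the button; z along the canister's axis
- button_b_top (a point): middle of the top of the button of canister_b; moves with the button; z along the canister's axis
- button_c_top (a point): middle of the top of the button of canister_c; moves with the button; z along the canister's axis
- timer: round red kitchen timer, 61 mm wide, 52 mm high, on the worktop right of the rack; origin under its middle. Bystander
- scoop: black coffee measure, 46 x 79 x 32 mm, on the worktop right of the rack; origin under its middle. Bystander
- jam: glass jar with a grey lid, 58 mm wide, 85 mm high, right of the rack; origin under its middle. Bystander

How it is judged:
By the outcome, as a careful person would: the job done as asked, in the order asked, and still so for the second after the job is handed in, with the robot touching nothing.
It also fails if it takes over 46 s, if anything falls off the work surface, if the arm or the gripper's body presses on something with over 40 N, if the wrist force passes 120 N, or if a joint passes its speed limit or range.

## Working session

There is one attempt and no reset: what is moved stays moved. The work goes in short steps, Python scripts to look and compute and a tool call to move; the robot and the scene stay as the last step left them, time stands still between calls to the robot, and variables do not carry over. Pictures are saved under pics/ and viewed, at most 10 in all, crops included, and the job is handed in when it is done.

Besides the shell and the picture viewer there is one more tool, called after "Call:" as name(argument=value, ...), one argument or row to a line, values as JSON. arm_command: Moves the arm, as the interface text tells. Shifts and turns lie within -1 to 1; 1 stands for 75 cm of shift or 60 degrees of turn. Its arguments: {"type":"object","properties":{"steps":{"type":"array"},"grip_force":{"type":"number"}},"required":["steps"]}

```bash
mkdir -p pics; ls; python3 - <<'E'
from plant import *
import cv2
s=get_state();print(s)
for n in("scene","top"):
    p=read_camera(n);cv2.imwrite(f"pics/{n}0.png",p["pixels"][...,::-1])
    print(n,p["K"].tolist(),p["R"].tolist(),p["t"].tolist())
    for q in("canister_a","button_a","rack","jam","timer"):
        print(q,[(r["point"],round(r["conf"],2)) for r in recognise(p,q)])
E
```

```text
pics
{'time': 0.0, 'qpos': array([ 1.09598853e+00,  2.87162247e-01,  1.57815620e+00,  5.75908535e-06,
        1.27860825e+00, -1.49992803e-01]), 'dq': array([-0.00012343,  0.00245977, -0.00164725, -0.00071794,  0.00139666,
        0.0008266 ]), 'joint_efforts': array([-1.10930363e-03, -4.05982554e+01, -2.92624962e+01, -1.73336257e-04,
        5.78166524e-03, -1.02349830e-05]), 'eef_pos': array([0.2150807 , 0.63913109, 0.22996072]), 'tcp_rot': array([ 1.61695203e-01,  9.86840058e-01, -1.10968697e-03, -3.61299149e-04]), 'contact_force': array([ 0.0785119 , -0.64073193, -0.13816142]), 'wrist_torque': array([-0.01712781, -0.0349729 , -0.0296489 ]), 'finger_force': 0.0, 'opening': 1.0017113809931601}
scene [[363.50688855022736, 0.0, 322.9052389555246], [0.0, 363.50688855022736, 195.21986615137672], [0.0, 0.0, 1.0]] [[-0.6484200389423141, -0.7612827655912202, -6.254463184223782e-05], [-0.5433126784005629, 0.4628222946276701, -0.7004333352181237], [0.5332567735971614, -0.4541410292071849, -0.713717828699399]] [0.0975478653286704, 0.4915440246075867, 0.5227527739693207]
canister_a [([231.6, 
[... 281 characters left out ...]
([185.4, 367.6], 0.78), ([247.9, 300.9], 0.51)]
top [[379.8435375578707, 0.0, 324.4175962520413], [0.0, 379.8435375578707, 202.03183947131802], [0.0, 0.0, 1.0]] [[-0.006749611982207651, -0.9997669246088559, -0.02050705235375898], [-0.9863787974487388, 0.01002693748233515, -0.16418382523350275], [0.1643511809561151, 0.019119544525838326, -0.9862165747620828]] [-0.29708187367379, 0.5163677317671224, 0.8613236987142691]
canister_a [([212.9, 269.6], 0.95), ([204.9, 323.2], 0.73), ([209.4, 294.0], 0.55), ([187.0, 302.3], 0.42)]
button_a [([214.7, 297.1], 0.78), ([206.4, 325.2], 0.72), ([222.5, 271.2], 0.69)]
rack [([189.3, 294.4], 0.88)]
jam [([164.4, 372.5], 0.95)]
timer [([200.4, 392.3], 0.96)]
```

```bash
python3 - <<'E'
import cv2,numpy as np
a=cv2.imread("pics/scene0.png");b=cv2.imread("pics/top0.png")
a=cv2.resize(a[120:300,210:450],(800,600),interpolation=cv2.INTER_CUBIC)
b=cv2.resize(b[120:300,210:450],(800,600),interpolation=cv2.INTER_CUBIC)
cv2.imwrite("pics/s0c.png",a);cv2.imwrite("pics/t0c.png",b)
E
```

```text
(no output)
```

View pics/s0c.png

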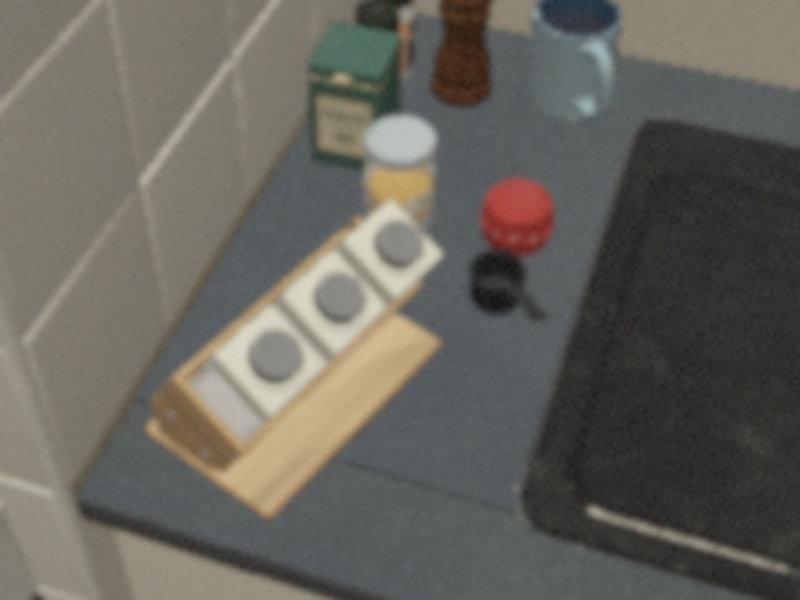

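View pics/t0c.png

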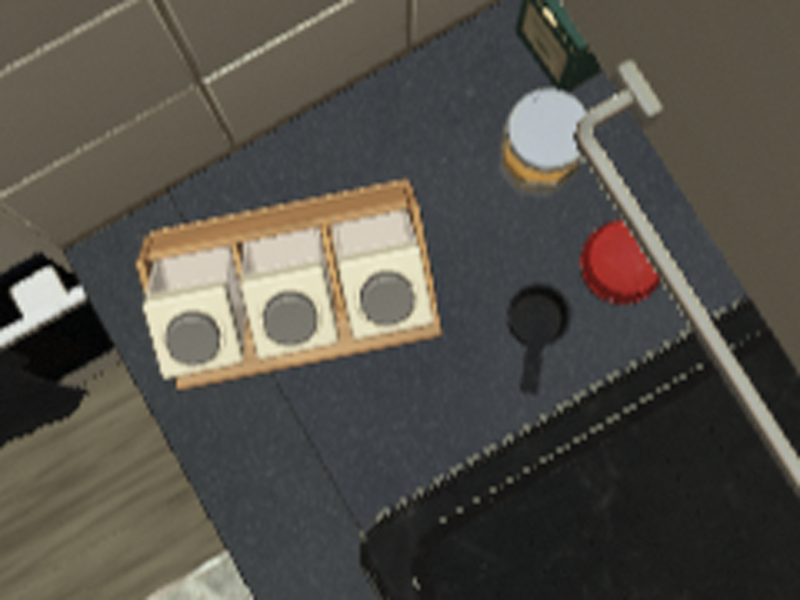

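View pics/top0.png

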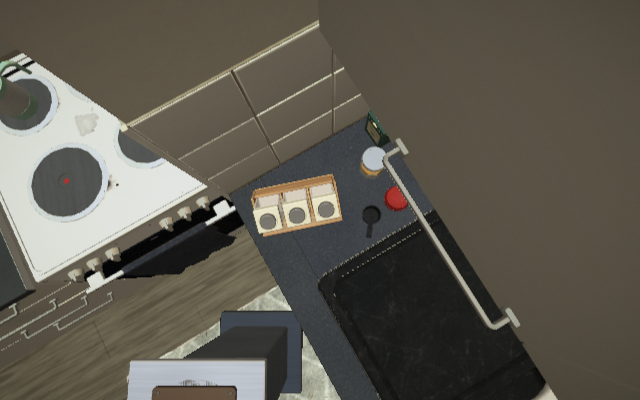

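The pictures show the rack with the three grey buttons at about (268,221), (297,216) and (326,209) in the top view, and (292,226), (312,209) and (330,193) in the scene view. Jam, timer and scoop are to its right and the sink rim is in front on the right. I'll fit the rack pose to the buttons.

```bash
cat > h.py <<'E'
import numpy as np,cv2
from scipy.spatial.transform import Rotation as Ro
from scipy.optimize import least_squares
from plant import *
def proj(p,X):
    c=X@np.array(p["R"]).T+p["t"]; u=c@np.array(p["K"]).T; return u[:,:2]/u[:,2:]
def rackT(v):
    return Ro.from_euler("z",v[2]).as_matrix(),np.array([v[0],v[1],0])
AX=np.array([-.5,0,np.sqrt(.75)])
def pts(v,h,ys=(.062,0,-.062)):
    R,t=rackT(v); return np.array([R@(np.array([0,y,.034])+AX*h)+t for y in ys])
def refine(img,c,r=7):
    # centroid of dark blob on white lid round c (col,row)
    x0,y0=np.round(c).astype(int); g=img[y0-r:y0+r+1,x0-r:x0+r+1].mean(2)
    w=(g<(g.min()+g.max())/2).astype(np.uint8)
    n,l,s,ce=cv2.connectedComponentsWithStats(w); k=l[r,r]
    return ce[k]+[x0-r,y0-r],s[k]
E
python3 - <<'E'
from h import *
obs={"scene":[(292.5,226.5),(311.7,209.1),(330,192.9)],"top":[(267.6,221.1),(297,215.7),(326.1,209.4)]}
P={}
for n in obs:
    P[n]=read_camera(n)
    for i,c in enumerate(obs[n]):
        r,s=refine(P[n]["pixels"],c); print(n,c,r.round(1),s)
for use in (["scene"],["top"],["scene","top"]):
    f=lambda v:np.concatenate([(proj(P[n],pts(v,.120))-obs[n]).ravel() for n in use])
    s=least_squares(f,[.6,.1,-.2]);v=s.x
    print(use,v.round(4),np.degrees(v[2]).round(2),s.fun.round(1))
print(pts(v,.12).round(4)); R,t=rackT(v); print("clear",R@[-.145,0,0]+t)
# corners of the rack foot board for check
fb=np.array([R@np.array([x,y,.0])+t for x in(-.06,.06) for y in(-.099,.099)]);print({n:proj(P[n],fb).round(0).tolist() for n in P})
E
```

```text
scene (292.5, 226.5) [292.1 226.6] [  0   0  15  15 181]
scene (311.7, 209.1) [311.4 209.3] [  0   0  14  15 162]
scene (330, 192.9) [329.7 192.7] [  0   0  15  15 165]
top (267.6, 221.1) [267.8 221. ] [  0   0  15  15 201]
top (297, 215.7) [296.8 215.5] [  0   0  15  15 200]
top (326.1, 209.4) [325.9 209. ] [  0   0  15  15 202]
['scene'] [ 0.5271 -0.2285  0.1846] 10.58 [ 0.  -0.1  0.2 -0.1 -0.2  0.3]
['top'] [ 0.5285 -0.2341  0.1898] 10.88 [ 0.3  0.1 -0.1 -0.3 -0.2  0.2]
['scene', 'top'] [ 0.5284 -0.2318  0.1875] 10.74 [ 1.  -1.3  1.1 -1.2  0.4 -0.8 -0.9  0.1 -1.2 -0.2 -1.4  0.4]
[[ 0.4579 -0.182   0.1379]
 [ 0.4694 -0.2429  0.1379]
 [ 0.481  -0.3039  0.1379]]
clear [ 0.38591274 -0.25878662  0.        ]
{'scene': [[338.0, 222.0], [286.0, 274.0], [303.0, 201.0], [250.0, 247.0]], 'top': [[341.0, 215.0], [262.0, 231.0], [331.0, 168.0], [254.0, 184.0]]}
```

```bash
cat >> h.py <<'E'
V=np.array([.5284,-.2318,.1875])
def tilt(a=30):  # tool rotation matrix, leaning a deg
    R,_=rackT(V); a=np.radians(a); s,c=np.sin(a),np.cos(a)
    return R@np.array([[0,c,s],[1,0,0],[0,s,-c]])
def plan(wps,start=None):
    s=get_state(); p,R=start or (s["eef_pos"],Ro.from_quat(s["tcp_rot"]).as_matrix())
    for q,Q in wps:
        q=np.array(q);Q=R if Q is None else Q
        d=R.T@(q-p)/.75; w=Ro.from_matrix(R.T@Q).as_rotvec()/np.radians(60)
        n=max(np.linalg.norm(q-p)/.0625,np.degrees(np.linalg.norm(w*np.radians(60)))/10.7)
        print("t",d.round(4).tolist(),"w",w.round(3).tolist(),"rows>=%.1f"%n); p,R=q,Q
def mid(A,B,f): 
    return A@Ro.from_rotvec(f*Ro.from_matrix(A.T@B).as_rotvec()).as_matrix()
def cur(): return Ro.from_quat(get_state()["tcp_rot"]).as_matrix()
E
python3 - <<'E'
from h import *
M=mid(cur(),tilt(),.6)
plan([([.43,.2,.30],M),([.42,-.14,.24],tilt())])
E
```

```text
t [-0.4583, -0.4643, -0.0915] w [-0.271, -0.159, 0.592] rows>=7.9
t [-0.3577, -0.2896, 0.0153] w [-0.181, -0.106, 0.395] rows>=5.5
```

Call:
arm_command(
  steps=[
    {"translation":[-0.458,-0.464,-0.092],"twist":[-0.271,-0.159,0.592],"fingers":-1},
    {"translation":[-0.458,-0.464,-0.092],"twist":[-0.271,-0.159,0.592],"fingers":-1},
    {"translation":[-0.458,-0.464,-0.092],"twist":[-0.271,-0.159,0.592],"fingers":-1},
    {"translation":[-0.458,-0.464,-0.092],"twist":[-0.271,-0.159,0.592],"fingers":-1},
    {"translation":[-0.458,-0.464,-0.092],"twist":[-0.271,-0.159,0.592],"fingers":-1},
  ],
  grip_force=40,
)

```text
time: 1.32
eef_pos: [0.3506, 0.36, 0.2752]
tcp_rot: [0.451, 0.878, 0.124, 0.103]
contact_force: [0.4, -0.4, 1.0]
opening: -0.002
finger_force: 0.0
```

```bash
python3 - <<'E'
from h import *
print(get_state()["qpos"].round(2))
M=mid(cur(),tilt(),.3)
plan([([.43,.2,.30],M),([.42,-.14,.24],tilt())])
E
```

```text
[ 0.63 -0.31  2.11 -0.09  1.02  0.04]
t [-0.2371, -0.0286, -0.027] w [-0.054, -0.032, 0.119] rows>=2.9
t [-0.3902, -0.2443, 0.0124] w [-0.126, -0.074, 0.277] rows>=5.5
```

Call:
arm_command(
  steps=[
    {"translation":[-0.237,-0.029,-0.027],"twist":[-0.054,-0.032,0.119],"fingers":-1},
    {"translation":[-0.237,-0.029,-0.027],"twist":[-0.054,-0.032,0.119],"fingers":-1},
    {"translation":[-0.237,-0.029,-0.027],"twist":[-0.054,-0.032,0.119],"fingers":-1},
  ],
)

```text
time: 1.7
eef_pos: [0.4303, 0.1997, 0.3006]
tcp_rot: [0.504, 0.842, 0.148, 0.123]
contact_force: [0.7, -0.5, 0.2]
opening: 0.002
finger_force: 0.0
```

Call:
arm_command(
  steps=[
    {"translation":[-0.39,-0.244,0.012],"twist":[-0.126,-0.074,0.277],"fingers":-1},
    {"translation":[-0.39,-0.244,0.012],"twist":[-0.126,-0.074,0.277],"fingers":-1},
    {"translation":[-0.39,-0.244,0.012],"twist":[-0.126,-0.074,0.277],"fingers":-1},
    {"translation":[-0.39,-0.244,0.012],"twist":[-0.126,-0.074,0.277],"fingers":-1},
    {"translation":[-0.39,-0.244,0.012],"twist":[-0.126,-0.074,0.277],"fingers":-1},
  ],
)

```text
time: 2.33
eef_pos: [0.42, -0.1084, 0.2465]
tcp_rot: [0.617, 0.743, 0.199, 0.167]
contact_force: [0.5, -0.6, -0.3]
opening: -0.005
finger_force: 0.0
```

```bash
python3 - <<'E'
from h import *
print(get_state()["qpos"].round(2))
b=pts(V,.12);pre=pts(V,.17)
plan([(pre[0],tilt()),(pts(V,.125)[0],tilt())])
p=read_camera("wrist");print(p["K"].tolist(),np.array(p["T_tool_cam"]).round(4).tolist());cv2.imwrite("pics/w1.png",p["pixels"][...,::-1])
print([(r["point"],round(r["conf"],2)) for r in recognise(p,"button_a")])
E
```

```text
[-0.73 -0.59  2.38  0.47  1.06 -1.09]
t [-0.1057, -0.0453, 0.0747] w [0.002, 0.003, -0.001] rows>=1.6
t [-0.0, -0.0, 0.06] w [0.0, 0.0, 0.0] rows>=0.7
[[283.74132333507663, 0.0, 316.7487239810832], [0.0, 283.74132333507663, 198.38919298014326], [0.0, 0.0, 1.0]] [[0.0002, -0.9647, -0.2632, 0.0672], [1.0, 0.0002, -0.0001, -0.0008], [0.0002, -0.2632, 0.9647, -0.1403], [0.0, 0.0, 0.0, 1.0]]
[([264.0, 276.0], 0.85)]
```

View pics/w1.png

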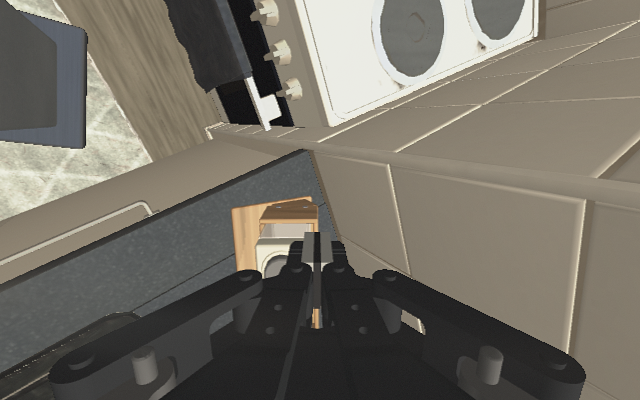

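The wrist view shows button 0 partly behind the fingers at (276,264), with the tiled wall at the right. I'll move above pocket 0 and compare the model with the picture.

Call:
arm_command(
  steps=[
    {"translation":[-0.106,-0.045,0.075],"twist":[0.002,0.003,0],"fingers":-1},
    {"translation":[-0.106,-0.045,0.075],"twist":[0.002,0.003,0],"fingers":-1},
    {"translation":[-0.106,-0.045,0.075],"twist":[0.002,0.003,0],"fingers":-1},
  ],
)

```text
time: 2.8
eef_pos: [0.4333, -0.1842, 0.178]
tcp_rot: [0.618, 0.743, 0.199, 0.161]
contact_force: [-0.4, 1.2, -0.6]
opening: 0.002
finger_force: 0.0
```

```bash
cat >> h.py <<'E'
def wcam():
    s=get_state();p=read_camera("wrist");T=np.array(p["T_tool_cam"])
    Rw=Ro.from_quat(s["tcp_rot"]).as_matrix();Rc=Rw@T[:3,:3];tc=Rw@T[:3,3]+s["eef_pos"]
    p["R"]=Rc.T;p["t"]=-Rc.T@tc;return p
def corners(v,y,hx=.027,h=.108):
    R,t=rackT(v);e=np.array([np.sqrt(.75),0,.5])
    return np.array([R@(np.array([0,y+b,.034])+AX*h+e*a)+t for a,b in((-hx,-.027),(-hx,.027),(hx,.027),(hx,-.027))])
E
python3 - <<'E'
from h import *
s=get_state();print(s["eef_pos"],s["qpos"].round(2),s["contact_force"])
p=wcam();im=p["pixels"][...,::-1].copy()
for y in(.062,):
    cv2.polylines(im,[proj(p,corners(V,y)).round().astype(int)],True,(0,0,255),1)
b=pts(V,.12)[0];R=tilt();a=np.linspace(0,6.28,40)
c=np.array([b+.0175*(R[:,0]*np.cos(k)+R[:,1]*np.sin(k)) for k in a])
cv2.polylines(im,[proj(p,c).round().astype(int)],True,(0,255,0),1)
cv2.imwrite("pics/w2.png",cv2.resize(im[150:350,180:440],(780,600)))
E
```

```text
[ 0.43334156 -0.18423585  0.17801943] [-0.86 -0.34  2.35  0.56  0.94 -1.34] [-0.41578477  1.17859925 -0.57666806]
```

View pics/w2.png

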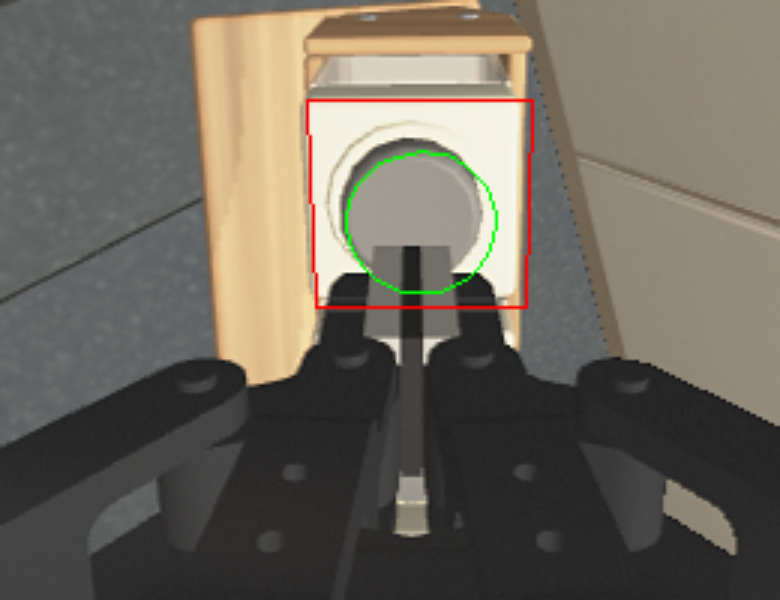

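Model against picture: the lid and button really sit about 2 mm further to the front and 1 to 2 mm further left than predicted. I'll correct for that and push button 0.

```bash
python3 - <<'E'
import re
t=open("h.py").read()
t=t.replace("V=np.array([.5284,-.2318,.1875])","V=np.array([.5284,-.2318,.1875])+np.array([-.0023,.0011,0])")
t+='''
def along(i):
    "TCP in canister coordinates of pocket i: (left, back, h) mm; push force along axis"
    s=get_state();R=tilt();p=R.T@(s["eef_pos"]-pts(V,0)[i]);print("t%.2f"%s["time"],"left,back,h",(p*[1,1,-1]*1000).round(1),"F",(R.T@s["contact_force"]).round(1),"q",s["qpos"].round(2))
'''
open("h.py","w").write(t)
E
python3 - <<'E'
from h import *
along(0);plan([(pts(V,.122)[0],tilt()),(pts(V,.114)[0],tilt())])
E
```

```text
t2.85 left,back,h [  1.3   1.9 167. ] F [ 0.3 -0.1 -0.7] q [-0.86 -0.34  2.35  0.57  0.94 -1.34]
t [-0.002, -0.0023, 0.06] w [-0.004, -0.005, -0.003] rows>=0.7
t [0.0, -0.0, 0.0107] w [0.0, 0.0, 0.0] rows>=0.1
```

Call:
arm_command(
  steps=[
    {"translation":[-0.002,-0.002,0.03],"twist":[-0.004,-0.005,-0.003],"fingers":-1},
    {"translation":[-0.002,-0.002,0.058],"twist":[-0.004,-0.005,-0.003],"fingers":-1},
    {"translation":[-0.002,-0.002,0.06],"twist":[-0.004,-0.005,-0.003],"fingers":-1},
  ],
)

```text
time: 3.22
eef_pos: [0.4554, -0.1799, 0.1408]
tcp_rot: [0.614, 0.745, 0.199, 0.166]
contact_force: [-1.3, 0.6, -0.7]
opening: -0.002
finger_force: 0.0
```

```bash
python3 -c "
from h import *
along(0)"
```

```text
t3.23 left,back,h [  1.1   1.4 122.5] F [ 0.8 -1.4  0. ] q [-0.81 -0.23  2.35  0.61  0.82 -1.38]
```

Call:
arm_command(
  steps=[
    {"translation":[0,0,0.005],"twist":[0,0,0],"fingers":-1},
    {"translation":[0,0,0.01],"twist":[0,0,0],"fingers":-1},
    {"translation":[0,0,0.01],"twist":[0,0,0],"fingers":-1},
  ],
)

```text
time: 3.6
eef_pos: [0.4592, -0.1815, 0.1349]
tcp_rot: [0.615, 0.744, 0.199, 0.168]
contact_force: [-0.4, 1.0, 2.0]
opening: 0.001
finger_force: 0.8
```

```bash
python3 -c "
from h import *
along(0)"
```

```text
t3.60 left,back,h [ -1.2   1.4 115.7] F [ 1.   0.8 -1.8] q [-0.81 -0.21  2.35  0.62  0.8  -1.39]
```

Call:
arm_command(
  steps=[
    {"translation":[0,-0.001,0.004],"twist":[0,0,0],"fingers":-1},
    {"translation":[0,-0.001,0.007],"twist":[0,0,0],"fingers":-1},
    {"translation":[0,-0.001,0.007],"twist":[0,0,0],"fingers":-1},
  ],
)

```text
time: 3.98
eef_pos: [0.4604, -0.1808, 0.1284]
tcp_rot: [0.616, 0.744, 0.199, 0.166]
contact_force: [-0.5, -0.0, -0.4]
opening: -0.0
finger_force: 0.0
```

```bash
python3 -c "
from h import *
along(0)"
```

```text
t3.98 left,back,h [ -0.7  -0.6 109.4] F [ 0.1 -0.7  0.1] q [-0.8  -0.2   2.35  0.63  0.79 -1.4 ]
```

Call:
arm_command(
  steps=[
    {"translation":[0,0,0.004],"twist":[0,0,0],"fingers":-1},
    {"translation":[0,0,0.004],"twist":[0,0,0],"fingers":-1},
  ],
)

```text
time: 4.22
eef_pos: [0.4622, -0.1814, 0.1287]
tcp_rot: [0.614, 0.745, 0.198, 0.167]
contact_force: [-18.0, 2.4, 17.1]
opening: -0.006
finger_force: 11.9
```

```bash
python3 -c "
from h import *
along(0)"
```

```text
t4.22 left,back,h [ -1.6   0.9 108.8] F [  5.7  -6.3 -23.4] q [-0.8  -0.19  2.34  0.63  0.79 -1.4 ]
```

Call:
arm_command(
  steps=[
    {"translation":[0,0,0],"twist":[0,0,0],"fingers":-1},
    {"translation":[0,0,0],"twist":[0,0,0],"fingers":-1},
  ],
)

```text
time: 4.47
eef_pos: [0.462, -0.1813, 0.1286]
tcp_rot: [0.614, 0.745, 0.198, 0.167]
contact_force: [-18.4, 0.3, 17.4]
opening: 0.002
finger_force: 11.7
```

Call:
arm_command(
  steps=[
    {"translation":[0,0,-0.03],"twist":[0,0,0],"fingers":-1},
    {"translation":[0,0,-0.07],"twist":[0,0,0],"fingers":-1},
    {"translation":[0,0,-0.08],"twist":[0,0,0],"fingers":-1},
    {"translation":[0,0,-0.08],"twist":[0,0,0],"fingers":-1},
  ],
)

```text
time: 4.97
eef_pos: [0.4326, -0.1863, 0.1784]
tcp_rot: [0.616, 0.744, 0.199, 0.167]
contact_force: [-0.6, -0.8, -0.4]
opening: -0.002
finger_force: 0.0
```

```bash
cat > ov.py <<'E'
from h import *
import sys
def ov(i,name):
    p=wcam();im=p["pixels"][...,::-1].copy();R=tilt()
    cv2.polylines(im,[proj(p,corners(V,(.062,0,-.062)[i])).round().astype(int)],True,(0,0,255),1)
    for h,c in((.12,(0,255,0)),(.11,(255,0,0))):
        b=pts(V,h)[i]
        q=np.array([b+.0175*(R[:,0]*np.cos(k)+R[:,1]*np.sin(k)) for k in np.linspace(0,6.28,40)])
        cv2.polylines(im,[proj(p,q).round().astype(int)],True,c,1)
    cv2.imwrite(name,cv2.resize(im[130:330,180:440],(780,600)))
E
python3 -c "
from ov import *
along(0);ov(0,'pics/w3.png');plan([(pts(V,.165)[1],tilt()),(pts(V,.121)[1],tilt())]);along(0)"
```

```text
t4.97 left,back,h [ -1.   -0.2 166.8] F [-0.7 -0.8 -0.1] q [-0.87 -0.34  2.36  0.57  0.93 -1.36]
t [-0.082, 0.0007, 0.0019] w [0.001, 0.002, 0.002] rows>=1.0
t [0.0, 0.0, 0.0587] w [0.0, 0.0, 0.0] rows>=0.7
t5.03 left,back,h [ -0.5  -0.6 166.2] F [-0.2 -0.3  0.4] q [-0.87 -0.34  2.36  0.57  0.93 -1.36]
```

View pics/w3.png

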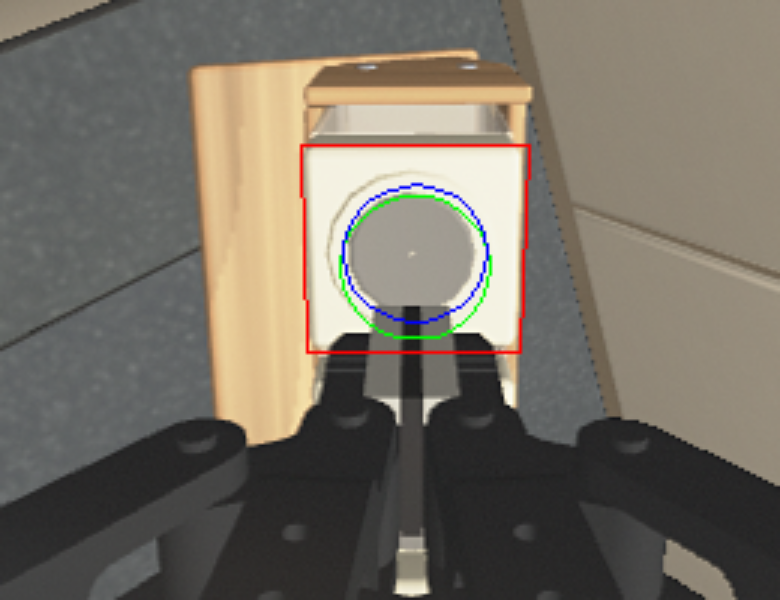

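Button 0 has stayed down at (411,253): smaller, with no side wall showing. So the lid is sound. Next is pocket 1.

Call:
arm_command(
  steps=[
    {"translation":[-0.082,0.001,0.002],"twist":[0,0,0],"fingers":-1},
    {"translation":[-0.082,0.001,0.002],"twist":[0,0,0],"fingers":-1},
    {"translation":[-0.082,0.001,0.04],"twist":[0,0,0],"fingers":-1},
    {"translation":[-0.082,0.001,0.059],"twist":[0,0,0],"fingers":-1},
    {"translation":[-0.082,0.001,0.06],"twist":[0,0,0],"fingers":-1},
  ],
)

```text
time: 5.65
eef_pos: [0.4664, -0.2406, 0.1383]
tcp_rot: [0.615, 0.745, 0.199, 0.165]
contact_force: [0.8, 0.4, -0.5]
opening: -0.003
finger_force: 0.0
```

Call:
arm_command(
  steps=[
    {"translation":[0,0,0.006],"twist":[0,0,0],"fingers":-1},
    {"translation":[0,0,0.013],"twist":[0,0,0],"fingers":-1},
    {"translation":[0,0,0.013],"twist":[0,0,0],"fingers":-1},
  ],
)

```text
time: 6.02
eef_pos: [0.4717, -0.2414, 0.1317]
tcp_rot: [0.615, 0.744, 0.199, 0.167]
contact_force: [-0.1, -0.1, 0.1]
opening: 0.001
finger_force: 0.0
```

```bash
python3 -c "
from h import *
along(1);plan([(pts(V,.1055)[1],tilt())])"
```

```text
t6.03 left,back,h [ -0.4   0.8 112.3] F [-0.1 -0.1 -0.2] q [-0.88 -0.09  2.25  0.64  0.82 -1.48]
t [0.0006, -0.0011, 0.009] w [0.002, 0.003, 0.002] rows>=0.1
```

Call:
arm_command(
  steps=[
    {"translation":[0,-0.001,0.004],"twist":[0,0,0],"fingers":-1},
    {"translation":[0,-0.001,0.009],"twist":[0,0,0],"fingers":-1},
    {"translation":[0,-0.001,0.009],"twist":[0,0,0],"fingers":-1},
    {"translation":[0,-0.001,0.009],"twist":[0,0,0],"fingers":-1},
  ],
)

```text
time: 6.52
eef_pos: [0.4742, -0.2421, 0.1286]
tcp_rot: [0.614, 0.746, 0.198, 0.167]
contact_force: [-20.3, 2.6, 21.0]
opening: -0.001
finger_force: 14.0
```

```bash
python3 -c "
from h import *
along(1)"
```

```text
t6.53 left,back,h [ -1.5   1.3 108.5] F [  6.3  -6.3 -28. ] q [-0.88 -0.08  2.24  0.65  0.81 -1.48]
```

Call:
arm_command(
  steps=[
    {"translation":[0,0,-0.03],"twist":[0,0,0],"fingers":-1},
    {"translation":[0,0,-0.07],"twist":[0,0,0],"fingers":-1},
    {"translation":[0,0,-0.08],"twist":[0,0,0],"fingers":-1},
    {"translation":[0,0,-0.08],"twist":[0,0,0],"fingers":-1},
  ],
)

```text
time: 7.02
eef_pos: [0.4448, -0.2466, 0.1774]
tcp_rot: [0.616, 0.744, 0.199, 0.167]
contact_force: [0.4, 0.4, -0.5]
opening: 0.003
finger_force: 0.0
```

```bash
cat >> ov.py <<'E'
def width(i):
    p=wcam();g=p["pixels"].mean(2);c=proj(p,pts(V,.11))[i]
    for dr in(-6,-3,0,3):
        r=int(round(c[1]))+dr;seg=g[r,int(c[0])-40:int(c[0])+40]<190
        a=b=40
        while a>0 and seg[a-1]:a-=1
        while b<79 and seg[b+1]:b+=1
        print("row",r,"grey",int(c[0])-40+a,int(c[0])-40+b,"w",b-a+1,"pred",c.round(1))
    return p
E
python3 -c "
from ov import *
along(1);p=width(1);cv2.imwrite('pics/w4.png',cv2.resize(p['pixels'][130:330,180:440,::-1],(780,600)))
plan([(pts(V,.165)[2],tilt()),(pts(V,.1195)[2],tilt())])"
python3 - <<'E'
E
```

```text
t7.03 left,back,h [ -0.5  -0.  165.6] F [0.3 0.2 0.7] q [-0.94 -0.21  2.26  0.59  0.94 -1.45]
row 210 grey 298 336 w 39 pred [317.8 215.7]
row 213 grey 296 337 w 42 pred [317.8 215.7]
row 216 grey 297 338 w 42 pred [317.8 215.7]
row 219 grey 297 337 w 41 pred [317.8 215.7]
t [-0.0826, 0.0005, 0.0001] w [0.001, 0.002, 0.002] rows>=1.0
t [-0.0, 0.0, 0.0607] w [0.0, 0.0, 0.0] rows>=0.7
```

View pics/w4.png

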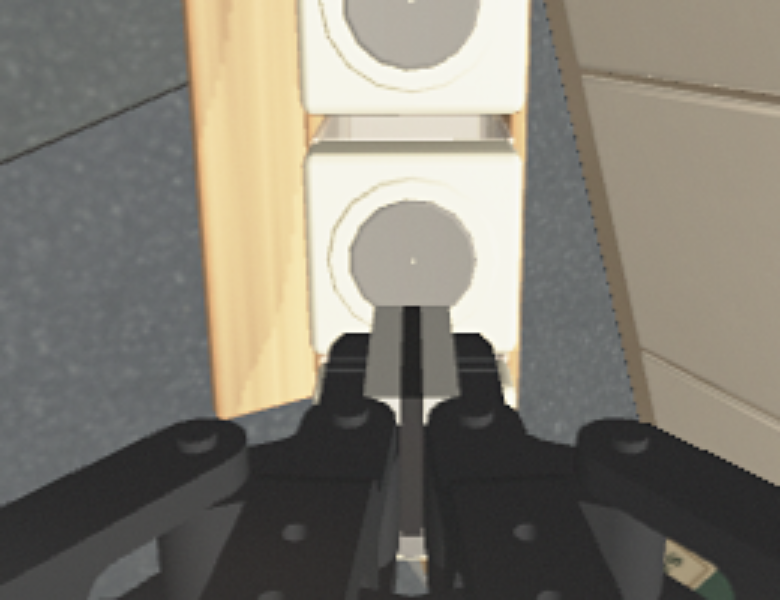

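Button 1 has also stayed down: the face at (412,255) is 42 px wide, where an up button would be about 47 px. On to pocket 2.

Call:
arm_command(
  steps=[
    {"translation":[-0.082,0.001,0],"twist":[0,0,0],"fingers":-1},
    {"translation":[-0.082,0.001,0],"twist":[0,0,0],"fingers":-1},
    {"translation":[-0.082,0.001,0.04],"twist":[0,0,0],"fingers":-1},
    {"translation":[-0.082,0.001,0.059],"twist":[0,0,0],"fingers":-1},
    {"translation":[-0.082,0.001,0.06],"twist":[0,0,0],"fingers":-1},
  ],
)

```text
time: 7.7
eef_pos: [0.4789, -0.3012, 0.1374]
tcp_rot: [0.615, 0.745, 0.199, 0.165]
contact_force: [0.1, 0.0, 0.9]
opening: -0.0
finger_force: 0.0
```

Call:
arm_command(
  steps=[
    {"translation":[0,0,0.006],"twist":[0,0,0],"fingers":-1},
    {"translation":[0,0,0.011],"twist":[0,0,0],"fingers":-1},
    {"translation":[0,0,0.011],"twist":[0,0,0],"fingers":-1},
  ],
)

```text
time: 8.07
eef_pos: [0.4833, -0.3019, 0.1324]
tcp_rot: [0.615, 0.744, 0.199, 0.167]
contact_force: [-2.5, 1.1, 2.8]
opening: -0.002
finger_force: 2.0
```

```bash
python3 -c "
from h import *
along(2);plan([(pts(V,.1055)[2],tilt())])"
```

```text
t8.07 left,back,h [  0.    1.3 112.9] F [ 1.6 -0.5 -3.6] q [-0.94  0.02  2.14  0.65  0.85 -1.54]
t [0.0, -0.0017, 0.0099] w [0.002, 0.003, 0.002] rows>=0.1
```

Call:
arm_command(
  steps=[
    {"translation":[0,-0.002,0.005],"twist":[0,0,0],"fingers":-1},
    {"translation":[0,-0.002,0.0095],"twist":[0,0,0],"fingers":-1},
    {"translation":[0,-0.002,0.0095],"twist":[0,0,0],"fingers":-1},
    {"translation":[0,-0.002,0.0095],"twist":[0,0,0],"fingers":-1},
  ],
)

```text
time: 8.57
eef_pos: [0.4856, -0.3025, 0.1283]
tcp_rot: [0.614, 0.745, 0.199, 0.168]
contact_force: [-15.8, 4.0, 19.3]
opening: 0.002
finger_force: 11.9
```

```bash
python3 -c "
from h import *
along(2)"
```

```text
t8.57 left,back,h [ -1.    1.1 108.3] F [  6.9  -3.1 -24.1] q [-0.94  0.03  2.14  0.65  0.84 -1.54]
```

Call:
arm_command(
  steps=[
    {"translation":[0,0,-0.03],"twist":[0,0,0],"fingers":-1},
    {"translation":[0,0,-0.07],"twist":[0,0,0],"fingers":-1},
    {"translation":[0,0,-0.08],"twist":[0,0,0],"fingers":-1},
    {"translation":[0,0,-0.08],"twist":[0,0,0],"fingers":-1},
  ],
)

```text
time: 9.07
eef_pos: [0.4558, -0.3071, 0.1767]
tcp_rot: [0.616, 0.744, 0.199, 0.167]
contact_force: [-0.3, -0.6, 0.1]
opening: -0.003
finger_force: 0.0
```

```bash
python3 -c "
from ov import *
along(2);p=width(2);cv2.imwrite('pics/w5.png',cv2.resize(p['pixels'][130:330,180:440,::-1],(780,600)))"
python3 - <<'E'
from h import *
p=read_camera("top")
for n,z in(("jam",.085),("timer",.04),("scoop",.02)):
    r=recognise(p,n)[0];u=[r["point"][1],r["point"][0],1]
    d=p["R"].T@np.linalg.inv(p["K"])@u if isinstance(p["R"],np.ndarray) else np.array(p["R"]).T@np.linalg.inv(p["K"])@u
    c=-np.array(p["R"]).T@p["t"];X=c+d*(z-c[2])/d[2];R,t=rackT(V);print(n,X.round(3),"rack frame",(R.T@(X-t)).round(3))
R,t=rackT(V);print("clear",R@[-.145,0,0]+t)
E
```

```text
t9.07 left,back,h [  0.   -0.8 165.3] F [-0.5 -0.3 -0.3] q [-1.   -0.08  2.15  0.6   0.95 -1.51]
row 211 grey 297 340 w 44 pred [318.8 216.5]
row 214 grey 296 337 w 42 pred [318.8 216.5]
row 217 grey 295 338 w 44 pred [318.8 216.5]
row 220 grey 296 342 w 47 pred [318.8 216.5]
jam [ 0.592 -0.413  0.085] rack frame [ 0.031 -0.191  0.085]
timer [ 0.516 -0.466  0.04 ] rack frame [-0.054 -0.229  0.04 ]
scoop [ 0.477 -0.414  0.02 ] rack frame [-0.083 -0.171  0.02 ]
clear [ 0.38364137 -0.25772848  0.        ]
```

View pics/w5.png

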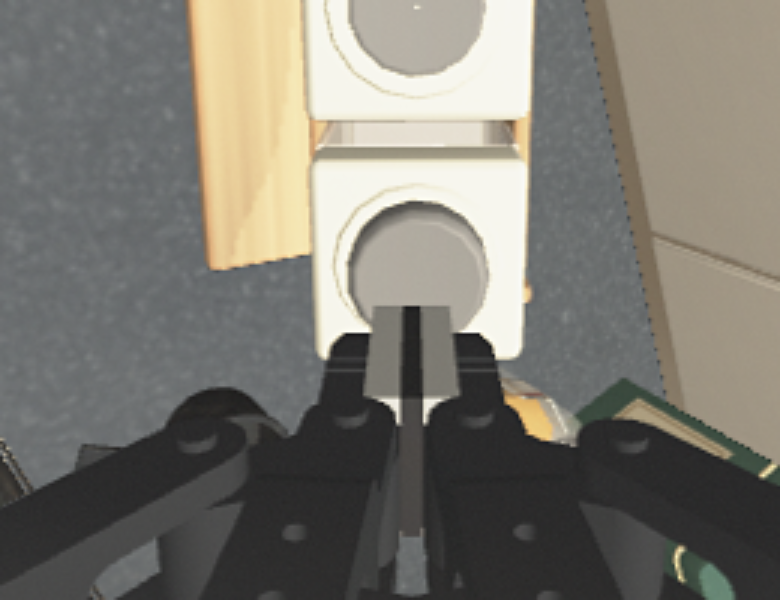

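Button 2 has come back up: its side shows and it is centred about (418,265). That lid is worn; 0 and 1 stay down. I'll plan the grasp and pick a set-down spot from the worktop edge and sink rim.

```bash
python3 - <<'E'
from h import *
p=read_camera("top");R,t=rackT(V);Rc=np.array(p["R"]);c=-Rc.T@p["t"]
def g(cr):
    u=[210+cr[0]*.3,120+cr[1]*.3,1];d=Rc.T@np.linalg.inv(p["K"])@u;X=c-d*c[2]/d[2];return (R.T@(X-t))[:2]
A=[g(x) for x in((65,245),(250,600),(365,530),(740,300),(182,388),(440,333))];print(np.round(A,3).tolist())
def dist(q,a,b): n=b-a;n=np.array([-n[1],n[0]])/np.linalg.norm(n);return n@(q-a)
for q in([-.145,0],[-.14,0],[-.14,-.01],[-.14,-.02],[-.145,.01],[-.15,-.01]):
    q=np.array(q);print(q,"edge %.3f sink %.3f corner %.3f"%(dist(q,A[0],A[1]),dist(q,A[2],A[3]),np.linalg.norm(q-A[2])))
print("edge dirs deg",[np.degrees(np.arctan2(*(A[i+1]-A[i])[::-1])) for i in(0,2)])
along(2);b=pts(V,.0)[2]
plan([(pts(V,.155)[2]+.001*tilt()[:,1],tilt()),(pts(V,.062)[2]+.001*tilt()[:,1],tilt())])
E
```

```text
[[0.049, 0.161], [-0.232, 0.07], [-0.2, -0.02], [-0.09, -0.323], [-0.074, 0.092], [-0.071, -0.101]]
[-0.145  0.   ] edge 0.093 sink 0.058 corner 0.058
[-0.14  0.  ] edge 0.095 sink 0.063 corner 0.063
[-0.14 -0.01] edge 0.104 sink 0.060 corner 0.061
[-0.14 -0.02] edge 0.114 sink 0.056 corner 0.060
[-0.145  0.01 ] edge 0.084 sink 0.062 corner 0.063
[-0.15 -0.01] edge 0.101 sink 0.050 corner 0.051
edge dirs deg [np.float64(-162.10026850452073), np.float64(-70.05289674974459)]
t9.38 left,back,h [  0.7  -1.1 164.4] F [ 0.7 -0.  -0.6] q [-1.   -0.08  2.15  0.6   0.95 -1.51]
t [-0.001, 0.0029, 0.0125] w [0.001, 0.001, 0.001] rows>=0.2
t [0.0, 0.0, 0.124] w [0.0, 0.0, 0.0] rows>=1.5
```

Call:
arm_command(
  steps=[
    {"translation":[-0.001,0.003,0.0],"twist":[0,0,0],"fingers":1},
    {"translation":[-0.001,0.003,0.0],"twist":[0,0,0],"fingers":1},
    {"translation":[-0.001,0.003,0.0],"twist":[0,0,0],"fingers":1},
    {"translation":[-0.001,0.003,0.012],"twist":[0,0,0],"fingers":1},
  ],
)

```text
time: 9.88
eef_pos: [0.4626, -0.307, 0.1707]
tcp_rot: [0.616, 0.744, 0.198, 0.168]
contact_force: [-0.1, 0.3, 0.7]
opening: 0.843
finger_force: 0.0
```

```bash
python3 -c "
from h import *
along(2);plan([(pts(V,.062)[2]+.001*tilt()[:,1],tilt())]);print(get_state()['opening'])"
```

```text
t9.88 left,back,h [ -1.1   2.  156.6] F [ 0.3  0.3 -0.6] q [-0.98 -0.06  2.14  0.61  0.93 -1.51]
t [0.0021, -0.0016, 0.1262] w [0.002, 0.005, 0.002] rows>=1.5
0.8426668606618257
```

Call:
arm_command(
  steps=[
    {"translation":[0.001,-0.001,0.02],"twist":[0,0.003,0],"fingers":1},
    {"translation":[0.001,-0.001,0.06],"twist":[0,0.003,0],"fingers":1},
    {"translation":[0.001,-0.001,0.1],"twist":[0,0.003,0],"fingers":1},
    {"translation":[0.001,-0.001,0.126],"twist":[0,0.003,0],"fingers":1},
    {"translation":[0.001,-0.001,0.126],"twist":[0,0.003,0],"fingers":1},
  ],
)

```text
time: 10.5
eef_pos: [0.5076, -0.2955, 0.0851]
tcp_rot: [0.615, 0.745, 0.2, 0.163]
contact_force: [0.2, 0.5, 0.6]
opening: 1.001
finger_force: 0.0
```

```bash
python3 -c "
from h import *
along(2);print(get_state()['opening'])"
```

```text
t10.50 left,back,h [ 1.8 -0.7 59.4] F [ 0.5  0.6 -0.4] q [-0.9   0.14  2.12  0.7   0.76 -1.57]
1.0012963668001829
```

Call:
arm_command(
  steps=[
    {"translation":[0,0,0],"twist":[0,0,0],"fingers":-1},
    {"translation":[0,0,0],"twist":[0,0,0],"fingers":-1},
    {"translation":[0,0,0],"twist":[0,0,0],"fingers":-1},
    {"translation":[0,0,0],"twist":[0,0,0],"fingers":-1},
    {"translation":[0,0,0],"twist":[0,0,0],"fingers":-1},
  ],
  grip_force=35,
)

```text
time: 11.12
eef_pos: [0.5082, -0.2979, 0.0889]
tcp_rot: [0.615, 0.744, 0.199, 0.166]
contact_force: [-5.7, -1.0, 5.8]
opening: 0.628
finger_force: 37.7
```

```bash
python3 -c "
from h import *
along(2);print(get_state()['opening'])
R,t=rackT(V);s=R@[-.147,.01,0]+t
up=np.array([0,0,1.])
plan([(pts(V,.16)[2],tilt())])
print('then');plan([(s+up*.19,tilt(15)),(s+up*.12,tilt(0)),(s+up*.066,tilt(0))],(pts(V,.16)[2],tilt()))"
```

```text
t11.12 left,back,h [-0.7  1.4 62.6] F [ 0.1 -2.1 -8. ] q [-0.9   0.13  2.12  0.7   0.76 -1.57]
0.6283505051410511
t [0.0008, -0.0016, -0.1298] w [0.002, 0.001, 0.002] rows>=1.6
then
t [0.096, -0.0657, -0.0648] w [0.25, 0.0, 0.0] rows>=1.6
t [0.0, -0.0242, 0.0902] w [0.25, -0.0, -0.0] rows>=1.4
t [0.0, 0.0, 0.072] w [0.0, 0.0, 0.0] rows>=0.9
```

Call:
arm_command(
  steps=[
    {"translation":[0,0,-0.02],"twist":[0,0,0],"fingers":-1},
    {"translation":[0,0,-0.05],"twist":[0,0,0],"fingers":-1},
    {"translation":[0,0,-0.085],"twist":[0,0,0],"fingers":-1},
    {"translation":[0,0,-0.12],"twist":[0,0,0],"fingers":-1},
    {"translation":[0,0,-0.13],"twist":[0,0,0],"fingers":-1},
  ],
)

```text
time: 11.75
eef_pos: [0.4596, -0.3069, 0.1738]
tcp_rot: [0.615, 0.744, 0.199, 0.167]
contact_force: [1.0, 0.2, -1.0]
opening: 0.63
finger_force: 40.1
```

```bash
python3 -c "
from h import *
along(2);print(get_state()['opening'],get_state()['finger_force'])
R,t=rackT(V);s=R@[-.147,.01,0]+t
up=np.array([0,0,1.])
plan([(s+up*.19,tilt(15)),(s+up*.15,tilt(0))])"
```

```text
t11.75 left,back,h [ -0.5   1.  160.8] F [-0.   0.4  1.4] q [-0.99 -0.07  2.14  0.61  0.95 -1.51]
0.6302672176597096 40.054022781550884
t [0.0967, -0.0667, -0.064] w [0.251, 0.002, 0.002] rows>=1.6
t [0.0, -0.0138, 0.0515] w [0.25, -0.0, -0.0] rows>=1.4
```

Call:
arm_command(
  steps=[
    {"translation":[0,-0.03,-0.045],"twist":[0,0,0],"fingers":-1},
    {"translation":[0,-0.06,-0.06],"twist":[0,0,0],"fingers":-1},
    {"translation":[0.04,-0.067,-0.064],"twist":[0.12,0,0],"fingers":-1},
    {"translation":[0.097,-0.067,-0.064],"twist":[0.25,0,0],"fingers":-1},
    {"translation":[0.097,-0.067,-0.064],"twist":[0.251,0.002,0.002],"fingers":-1},
  ],
)

```text
time: 12.38
eef_pos: [0.3803, -0.2448, 0.1881]
tcp_rot: [0.63, 0.765, 0.101, 0.082]
contact_force: [0.7, -0.5, -1.8]
opening: 0.629
finger_force: 40.2
```

```bash
python3 -c "
from h import *
along(1);print(get_state()['opening'],get_state()['finger_force'])
R,t=rackT(V);s=R@[-.147,.01,0]+t
up=np.array([0,0,1.])
print(s);plan([(s+up*.1,tilt(0))])"
```

```text
t12.38 left,back,h [ 13.3 -49.3 206.4] F [-0.7 -0.4  1.8] q [-0.93 -0.29  2.25  0.27  1.08 -1.24]
0.6286667568536105 40.19253697246313
[ 0.37981239 -0.24827655  0.        ]
t [-0.0047, -0.0319, 0.1131] w [0.25, -0.003, 0.005] rows>=1.4
```

Call:
arm_command(
  steps=[
    {"translation":[-0.002,-0.005,0.02],"twist":[0.12,0,0.002],"fingers":-1},
    {"translation":[-0.005,-0.015,0.055],"twist":[0.25,-0.003,0.005],"fingers":-1},
    {"translation":[-0.005,-0.025,0.09],"twist":[0.25,-0.003,0.005],"fingers":-1},
    {"translation":[-0.005,-0.032,0.113],"twist":[0.25,-0.003,0.005],"fingers":-1},
    {"translation":[-0.005,-0.032,0.113],"twist":[0.25,-0.003,0.005],"fingers":-1},
  ],
)

```text
time: 13.0
eef_pos: [0.3782, -0.2504, 0.0981]
tcp_rot: [0.64, 0.768, 0.001, -0.002]
contact_force: [0.1, -1.2, -1.1]
opening: 0.625
finger_force: 40.2
```

```bash
python3 -c "
from h import *
s=get_state();print(s['eef_pos'],s['opening'],s['contact_force'])
R,t=rackT(V);s=R@[-.147,.01,0]+t
up=np.array([0,0,1.])
plan([(s+up*.067,tilt(0))])
p=read_camera('scene');cv2.imwrite('pics/s1.png',cv2.resize(p['pixels'][140:340,210:470,::-1],(780,600)))"
```

```text
[ 0.37815947 -0.25043311  0.0980908 ] 0.6252095199639099 [ 0.07766368 -1.22768275 -1.08989328]
t [0.0022, 0.0028, 0.0415] w [-0.002, -0.004, -0.005] rows>=0.5
```

View pics/s1.png

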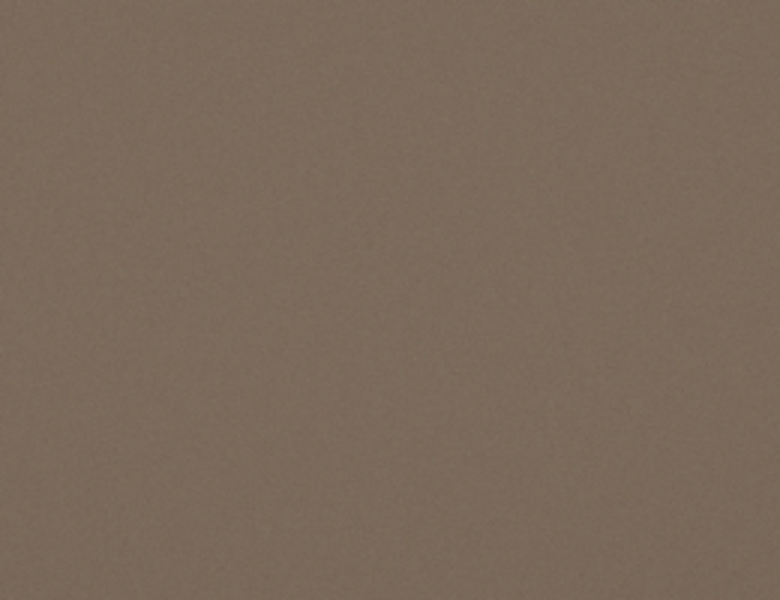

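The arm itself fills the scene view, so that picture shows nothing useful. I'll set down by force instead.

Call:
arm_command(
  steps=[
    {"translation":[0.002,0.003,0.012],"twist":[-0.002,-0.004,-0.005],"fingers":-1},
    {"translation":[0.002,0.003,0.026],"twist":[-0.002,-0.004,-0.005],"fingers":-1},
    {"translation":[0.002,0.003,0.037],"twist":[-0.002,-0.004,-0.005],"fingers":-1},
    {"translation":[0.002,0.003,0.04],"twist":[-0.002,-0.004,-0.005],"fingers":-1},
    {"translation":[0.002,0.003,0.04],"twist":[-0.002,-0.004,-0.005],"fingers":-1},
  ],
)

```text
time: 13.68
eef_pos: [0.3815, -0.2495, 0.0704]
tcp_rot: [0.638, 0.77, -0.001, 0.002]
contact_force: [0.3, 0.1, -1.1]
opening: 0.632
finger_force: 40.2
```

Call:
arm_command(
  steps=[
    {"translation":[0,0,0.0013],"twist":[0,0,0],"fingers":-1},
    {"translation":[0,0,0.0026],"twist":[0,0,0],"fingers":-1},
    {"translation":[0,0,0.0026],"twist":[0,0,0],"fingers":-1},
  ],
)

```text
time: 14.05
eef_pos: [0.3815, -0.2496, 0.0687]
tcp_rot: [0.638, 0.77, -0.001, 0.003]
contact_force: [-0.1, -0.9, -1.3]
opening: 0.626
finger_force: 40.2
```

Call:
arm_command(
  steps=[
    {"translation":[0,0,0.0013],"twist":[0,0,0],"fingers":-1},
    {"translation":[0,0,0.002],"twist":[0,0,0],"fingers":-1},
    {"translation":[0,0,0.002],"twist":[0,0,0],"fingers":-1},
  ],
)

```text
time: 14.42
eef_pos: [0.3815, -0.2495, 0.0671]
tcp_rot: [0.638, 0.77, -0.001, 0.003]
contact_force: [0.0, -0.5, -1.4]
opening: 0.626
finger_force: 40.2
```

Call:
arm_command(
  steps=[
    {"translation":[0,0,0.0013],"twist":[0,0,0],"fingers":-1},
    {"translation":[0,0,0.0026],"twist":[0,0,0],"fingers":-1},
    {"translation":[0,0,0.0026],"twist":[0,0,0],"fingers":-1},
  ],
)

```text
time: 14.8
eef_pos: [0.3815, -0.2495, 0.0651]
tcp_rot: [0.638, 0.77, -0.001, 0.003]
contact_force: [0.1, -0.7, -0.7]
opening: 0.634
finger_force: 40.2
```

Call:
arm_command(
  steps=[
    {"translation":[0,0,0.0013],"twist":[0,0,0],"fingers":-1},
    {"translation":[0,0,0.0013],"twist":[0,0,0],"fingers":-1},
  ],
)

```text
time: 15.05
eef_pos: [0.3816, -0.2497, 0.0645]
tcp_rot: [0.638, 0.77, -0.001, 0.003]
contact_force: [-0.8, -0.3, 1.1]
opening: 0.631
finger_force: 40.3
```

Call:
arm_command(
  steps=[
    {"translation":[0,0,0.0007],"twist":[0,0,0],"fingers":-1},
    {"translation":[0,0,0.0007],"twist":[0,0,0],"fingers":-1},
  ],
)

```text
time: 15.3
eef_pos: [0.3817, -0.2498, 0.0645]
tcp_rot: [0.638, 0.77, -0.001, 0.003]
contact_force: [-2.1, 3.1, 6.1]
opening: 0.631
finger_force: 40.9
```

Call:
arm_command(
  steps=[
    {"translation":[0,0,0],"twist":[0,0,0],"fingers":0.4},
    {"translation":[0,0,0],"twist":[0,0,0],"fingers":0.6},
    {"translation":[0,0,0],"twist":[0,0,0],"fingers":0.6},
    {"translation":[0,0,0],"twist":[0,0,0],"fingers":0.6},
  ],
)

```text
time: 15.8
eef_pos: [0.3815, -0.2495, 0.0636]
tcp_rot: [0.638, 0.77, -0.001, 0.003]
contact_force: [-0.2, -1.0, -0.4]
opening: 0.798
finger_force: 0.0
```

Call:
arm_command(
  steps=[
    {"translation":[0,0,-0.02],"twist":[0,0,0],"fingers":0.6},
    {"translation":[0,0,-0.06],"twist":[0,0,0],"fingers":0.6},
    {"translation":[0,0,-0.12],"twist":[0,0,0],"fingers":0.6},
    {"translation":[0,0,-0.18],"twist":[0,0,0],"fingers":0.6},
    {"translation":[0,0,-0.2],"twist":[0,0,0],"fingers":0.6},
  ],
)

```text
time: 16.42
eef_pos: [0.3823, -0.2502, 0.2182]
tcp_rot: [0.638, 0.77, -0.001, 0.006]
contact_force: [-0.1, -0.4, -0.0]
opening: 0.799
finger_force: 0.0
```

```bash
python3 -c "
from h import *
s=get_state();print(s['time'],s['eef_pos'],s['qpos'].round(2),s['contact_force'])
p=read_camera('top');a=p['pixels'][130:300,200:420,::-1];cv2.imwrite('pics/t2.png',cv2.resize(a,(776,600)))
print([(r['point'],round(r['conf'],2)) for r in recognise(p,'canister_a')],[(r['point'],round(r['conf'],2)) for r in recognise(p,'button_a')])
R,t=rackT(V);c=R@[-.147,.01,.12]+t;print(proj(p,np.array([c])))
plan([([.40,.1,.26],None)])"
```

```text
16.425 [ 0.38231801 -0.25017514  0.21815687] [-0.8  -0.21  2.11 -0.    1.23 -0.99] [-0.12023149 -0.36647382 -0.01038066]
[([208.6, 296.0], 0.97), ([202.4, 278.6], 0.74)] [([212.9, 299.1], 0.44)]
[[298.85239516 258.74237509]]
t [0.452, 0.1119, -0.0637] w [0.0, 0.0, 0.0] rows>=5.6
```

Call:
arm_command(
  steps=[
    {"translation":[0.437,0.19,-0.064],"twist":[0,0,0],"fingers":0.6},
    {"translation":[0.437,0.19,-0.064],"twist":[0,0,0],"fingers":0.6},
    {"translation":[0.437,0.19,-0.064],"twist":[0,0,0],"fingers":0.6},
    {"translation":[0.437,0.19,-0.064],"twist":[0,0,0],"fingers":0.6},
    {"translation":[0.437,0.19,-0.064],"twist":[0,0,0],"fingers":0.6},
  ],
)

```text
time: 17.2
eef_pos: [0.4481, 0.0554, 0.2519]
tcp_rot: [0.638, 0.77, -0.002, 0.001]
contact_force: [1.5, -0.5, 0.2]
opening: 0.8
finger_force: 0.0
```

```bash
python3 -c "
from h import *
s=get_state();print(s['time'],s['eef_pos'],s['qpos'].round(2))
p=read_camera('top');a=cv2.resize(p['pixels'][140:300,210:430,::-1],(780,567));q=read_camera('scene')
cv2.imwrite('pics/t3.png',a);cv2.imwrite('pics/s3.png',q['pixels'][...,::-1])
print([(r['point'],round(r['conf'],2)) for r in recognise(p,'button_a')])
R,t=rackT(V);c=R@[-.147,.01,.12]+t;print(proj(p,np.array([c])),proj(p,pts(V,.11)))"
```

```text
17.2 [0.44812944 0.05543076 0.2518794 ] [-0.1  -0.24  2.08 -0.    1.31 -0.29]
[([255.8, 298.7], 0.75), ([216.8, 295.3], 0.71), ([221.1, 271.5], 0.48)]
[[298.85239516 258.74237509]] [[266.53101525 220.45905609]
 [295.21777624 214.78790635]
 [323.85233464 209.12707666]]
```

View pics/t3.png

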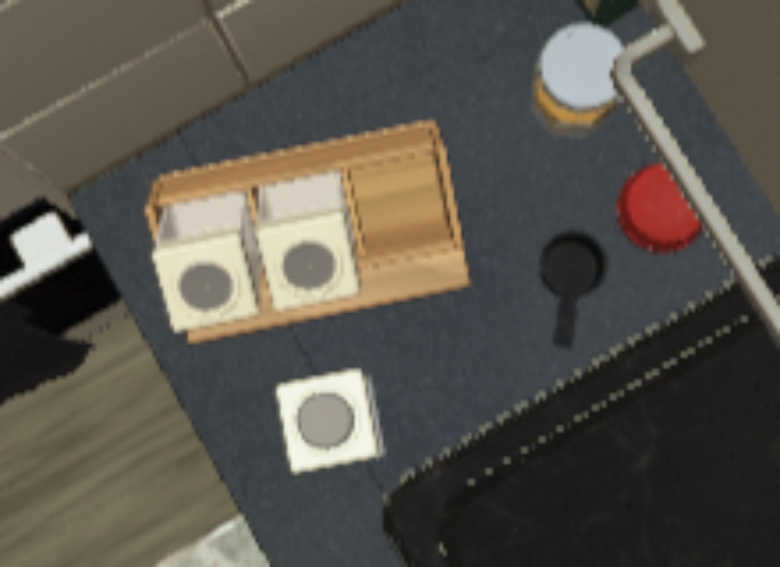

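The top view shows the worn canister standing upright at (325,420) on the dark worktop, clear of the rack and sink. The two sound ones at (207,285) and (308,265) are still seated with their buttons down, and the bystanders haven't moved. Handing in.

```bash
python3 -c "
from plant import *
print(sign_off())"
```

```text
the job is handed in; nothing more can be done
None
```

I pushed all three buttons home from left to right: the left and middle lids are sound and stay in the rack, and the right one was worn, so its canister now stands upright on the free worktop in front of the rack; the job is handed in at about 17 s.

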